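# Mount a cooling-fan rotor on the splined test spindle and switch the stand on

## Task

Pick up the cooling-fan rotor from the blue mat by its white hub, turn it until the slots in its hub line up with the teeth of the spindle on the grey test stand, and slide it down, without dropping it, until it sits fully home on the flange. Then let go of it and flip the stand's metal toggle switch over to the green side, leaving the rotor seated and the other things on the bench where they are.

Things in the scene. Friction and masses are not known exactly. Their poses are not given: they have to be found in the camera images.
- rotor_center (a point): Centre of the loose fan rotor (about 160 g), on its axis, 28 mm above its underside; z up. The rotor lies flat, hub up, on a blue mat 4 mm thick: a black wheel 112 mm across, 15 mm high, with a white square hub 50 x 50 mm in its middle, whose faces are square to this point's x and y. Grip the hub where it is free, 15 to 56 mm (its top) above the underside.
- rotor_base (a point): Point on the rotor's axis at its underside; it meets point seat when the rotor is home. Axes as rotor_center. The hub is open right through: a bore 24 mm across with four slots 12 mm wide, reaching 19 mm from the axis, along this point's +x, -x, +y and -y: each faces the middle of a hub face and has an orange bar on the hub's top. All alike: any quarter turn fits.
- seat (a point): On the fixed grey test stand (case 180 x 270 mm, deck 60 mm above the table; its place and yaw vary): centre of the top face of the dark round flange, 48 mm across, 6 mm above the deck, from which the spindle rises. z up; x is the stand's x, from its red-marked to its green-marked side.
- spindle_top (a point): On the spindle's axis at the top of its teeth, 36 mm above seat. Upright steel core 21 mm across, four brass teeth 8 mm wide reaching 17 mm from the axis along this point's +x, -x, +y, -y (slimmer in the top 4 mm); a 16 mm round nose stands 6 mm above them. It starts at any angle and turns stiffly (0.12 N m). The hub fits with 2 mm a side, about 6 degrees of turn.
- switch (a point): Pivot of the toggle on the stand's deck, 150 mm from seat along the stand's +y, 60 mm above the table; axes are the stand's. The toggle is a steel bat 63 mm long, 10 mm thick at its root, 16 mm at its end. It swings in the stand's x-z plane: off leans 0.45 rad to -x (red mark), on leans 0.45 rad to +x (green mark).
- toggle_tip (a point): Point on the axis of the toggle's bat near its free end, 55 mm from the pivot; it moves with the bat.
- toggle (a joint): Angle of the toggle: 0 off (leaning to the red side), 0.45 upright, 0.9 on (leaning to the green side). It is top-heavy and tips over-centre to either end, where it stays; it takes about 1 N at the tip to leave an end.
- screwdriver: Bystander: loose screwdriver with an orange handle, 170 mm long, lying along x on the table in the middle, between the mat and the stand; origin at its underside.
- parts_tray: Bystander: loose blue tray 180 x 120 x 35 mm at the left; origin at its underside.
- fan_shroud: Bystander: loose black round fan shroud 130 mm across, 32 mm high, at the right; origin at its underside.
Things that resemble listed ones, but are neither listed nor needed, are in the scene too. What is shaped like the part that bears rotor_center but pink is not meant.

How it is judged:
By the outcome, as a careful person would: the job done as asked, in the order asked, and still so for the second after the job is handed in, with the robot touching nothing.
It also fails if it takes over 58 s, if anything falls off the work surface, if the arm or the gripper's body presses on something with over 40 N, if the wrist force passes 120 N, or if a joint passes its speed limit or range.

## Robot

A 6-joint arm with a two-finger parallel gripper is mounted at the origin on the work surface. World frame = base frame: x ahead of the robot, y to its left, z up, the work surface at z = 0. Lengths are in mm, angles in degrees, forces in N, time in s.
With the tool pointing down it reaches from about 350 to 850 mm from the base axis. Payload 8.1 kg.
Tool frame: the origin (TCP) lies midway between the tips of the shut fingers; the grasp point (between the pads) lies 19 mm behind it; x points along the fingers, z is the direction in which the jaws open and shut, and the axes are right-handed (so a half turn about x gives the same grasp; the last joint's range is limited). The gripper opens to 85 mm and grips with 20 to 120 N. Pads are 22 mm wide; open, the fingers measure 114 mm over their backs; the gripper's body (76 mm by 85 mm) begins 54 mm behind the grasp point. The pads swing forward as they close: fully open they stand 13 mm farther back than shut.
Start: joints at [63.518, 7.471, 85.268, -0, 87.261, -4.893], TCP at [220.747, 557.921, 231.292] pointing down, gripper open.
Joint ranges: [-169.43, 169.43], [-51.17, 129.36], [1.28, 143.12], [-76.62, 256.62], [0, 156.53], [-152.29, 152.29]. Speed limits (degrees/s): [136.94, 136.94, 159.86, 180, 180, 180].

## Interface

Orientations are given as [roll, pitch, yaw] about the fixed x, y, z axes, in that order (R = Rz(yaw) Ry(pitch) Rx(roll)).
In Python, from bench import r gives the robot as it stands. The module is installed in compiled form; this text tells all that it offers.
- The arm moves only by the tool servo_tool, never from a script. Its argument "commands" is a list that holds one entry, the list of rows, each a list of 7 numbers: the closure in counts, from 0 (fully open) to 255 (shut), then the shift along the tool's x, y, z in cm, then the turn, a rotation vector about the tool's x, y, z in degrees. A call has 1 to 8 rows; each row is the pose to reach, as a shift and turn from the pose commanded when the call began, along the tool's axes at that moment; what a row does not reach only later rows make up. A row lasts 1/10 s, in which the tool goes at most 50 mm and 8.59 degrees, less where a joint would pass 70% of its speed; a pose out of reach is approached as far as the arm can. A call with a gripper value outside its range is refused whole. The fingers move at their own pace and stop on an object; "force" is the grip in N (left out, the last holds). Time passes only in rows, so rows that repeat a pose let the fingers close. It gives the time, the measured TCP pose, the force and the opening at its end, in the units of the state.
- r.sense(): the state, without advancing time (a new reading comes with each control period).
- r.snapshot(name): name is "scene" or "top" or "wrist"; returns (picture, depth): 400x640x3 uint8, red, green, blue; 400x640 float32, mm along the optical axis (not along the pixel's ray), 0 where there is no reading.
- r.calibration(name): a dict with "fx", "fy", "cx", "cy" (pixels), "dist" ([k1, k2, p1, p2, k3] as OpenCV has them; the pictures are not rectified), "pose" (4x4, takes a point from camera to world coordinates). Camera axes: x right, y down, z forward; pixel columns grow to the right and rows downward; lengths in mm; the calibration is good to about 2 mm. A picture is of the moment at which its call begins: read the wrist's pose just before it. calibration takes no time and is no camera call; for the wrist camera it gives the pose at the moment of the call.
- r.hand_in(): hands the job in, once; it reports no verdict.
The state is a dict: "time": time; "joint_pos": joint angles; "qd": joint speeds; "joint_efforts": joint torques, N m; "tool_pos": TCP position; "tcp_rot": TCP orientation; "ft_force": force on the tool from outside, world axes, zero at the start; "wrist_torque": the same for the moment, N m; "finger_gap": finger opening in mm.
Only numpy, scipy, OpenCV 4.12 (cv2) and the standard library are available. Lean on these libraries where they do the work, as an engineer would, in place of code of your own. Each camera call takes 0.05 s, during which the arm holds its last target.

## Working session

There is one attempt and no reset: what is moved stays moved. The work goes in short steps, Python scripts to look and compute and a tool call to move; the robot and the scene stay as the last step left them, time stands still between calls to the robot, and variables do not carry over. Pictures are saved under pics/ and viewed, and the job is handed in when it is done.

Besides the shell and the picture viewer there is one more tool, called after ">>>" by a JSON object that holds its "api" and its "payload". servo_tool: Moves the arm, as the interface text tells. Its arguments: {"type":"object","properties":{"commands":{"type":"array","items":{"type":"array","items":{"type":"array","items":{"type":"number"}}}},"force":{"type":"number"}},"required":["commands"]}

```bash
mkdir -p pics; cat > h.py <<'E'
import numpy as np, cv2
from bench import r
def snap(n,tag):
    c=r.calibration(n); p,d=r.snapshot(n)
    cv2.imwrite(f'pics/{tag}.png',p[:,:,::-1]); np.savez(f'pics/{tag}.npz',p=p,d=d,pose=c['pose'],K=[c[k] for k in('fx','fy','cx','cy')],dist=c['dist'])
    return p,d,c
def cloud(tag):
    z=np.load(f'pics/{tag}.npz'); fx,fy,cx,cy=z['K'];K=np.array([[fx,0,cx],[0,fy,cy],[0,0,1]])
    u,v=np.meshgrid(np.arange(640.),np.arange(400.))
    q=cv2.undistortPoints(np.stack([u.ravel(),v.ravel()],1)[:,None],K,z['dist'])[:,0].reshape(400,640,2)
    d=z['d'].astype(float); P=np.dstack([q*d[...,None],d]); T=z['pose']
    W=P@T[:3,:3].T+T[:3,3]; W[d<=0]=np.nan
    return z['p'],W
E
python3 - <<'E'
from h import *
print(r.sense())
for n in('scene','top'):
    p,d,c=snap(n,n+'0'); print(n,c)
E
```

```text
{'time': 0.0, 'joint_pos': array([ 6.35170629e+01,  7.51432752e+00,  8.53315949e+01, -6.18106576e-04,
        8.72625322e+01, -4.89344890e+00]), 'qd': array([ 0.06300938, -0.09951224, -0.01996266, -0.00142232, -0.04333272,
        0.03855661]), 'joint_efforts': array([ 3.12640012e-03, -5.69396710e+01, -5.00550377e+01, -8.81827236e-05,
        1.45604450e-02, -4.83275346e-05]), 'tool_pos': array([220.50283124, 557.39736836, 230.23039348]), 'tcp_rot': array([ 175.4326862 ,   89.89154362, -116.15677189]), 'ft_force': array([ 0.35545444, -0.96043825, -0.69000257]), 'wrist_torque': array([-0.02326831,  0.00336954,  0.0367618 ]), 'finger_gap': 85.29091726426115}
scene {'fx': 455.3182646136587, 'fy': 455.3182646136587, 'cx': 327.1376577787175, 'cy': 204.53203872874317, 'dist': array([-0.01639175,  0.        ,  0.        ,  0.        ,  0.        ]), 'pose': array([[ 4.62100425e-01,  5.87329917e-01, -6.64459755e-01,
         1.30091833e+03],
       [ 8.86762226e-01, -3.15115863e-01,  3.38163788e-01,
        -4.23055237e+02],
       [-1.07681001e-02, -7.45483442e-01, -6.66437158e-01,
         9.39855888e+02],
       [ 0.00000000e+00,  0.00000000e+00,  0.00000000e+00,
         1.00000000e+00]])}
top {'fx': 474.21160357249363, 'fy': 474.21160357249363, 'cx': 319.1723631049033, 'cy': 200.7096167364842, 'dist': array([-0.10981301,  0.        ,  0.        ,  0.        ,  0.        ]), 'pose': array([[-1.91981942e-02, -9.88462994e-01,  1.50240938e-01,
         2.23710894e+02],
       [-9.99470928e-01,  2.29195969e-02,  2.30771744e-02,
        -1.90789429e+01],
       [-2.62543946e-02, -1.49718409e-01, -9.88380041e-01,
         1.51833838e+03],
       [ 0.00000000e+00,  0.00000000e+00,  0.00000000e+00,
         1.00000000e+00]])}
```

View pics/scene0.png

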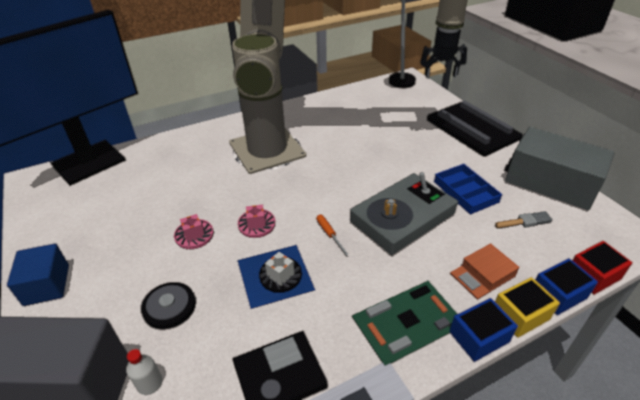

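View pics/top0.png

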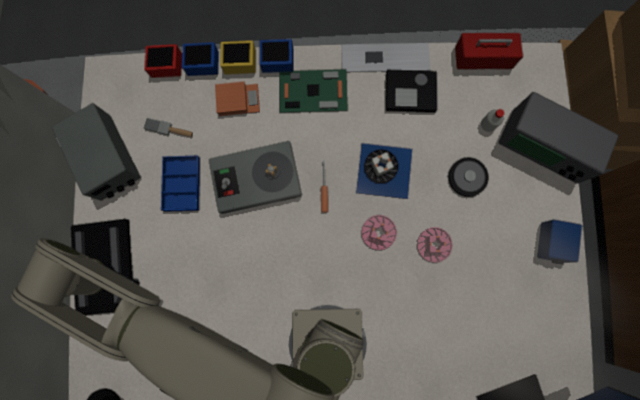

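The top view shows the rotor on the mat at about (382,165), the spindle at (271,171), and the toggle at (226,182) with its red and green marks beside it. The two pink rotors are decoys. Next I'll measure positions.

```bash
python3 - <<'E'
from h import *
p,W=cloud('top0')
for n,(u,v) in dict(rot=(382,165),sp=(271,171),tog=(226,182),deck=(285,195),mat=(400,190),table=(340,130)).items():
    print(n,np.round(np.nanmedian(W[v-1:v+2,u-1:u+2].reshape(-1,3),0),1))
# hub: z>52..70 near rotor
def reg(u0,u1,v0,v1,lo,hi):
    A=W[v0:v1,u0:u1].reshape(-1,3);m=(A[:,2]>lo)&(A[:,2]<hi);return A[m]
A=reg(355,410,140,200,45,75);print('hub',len(A),A.mean(0),np.median(A[:,2]), cv2.minAreaRect(A[:,:2].astype(np.float32)))
A=reg(205,305,140,220,52,66);print('deck',len(A),np.median(A[:,2]),cv2.minAreaRect(A[:,:2].astype(np.float32)))
A=reg(250,290,150,195,90,130);print('spin',len(A),A.mean(0))
A=reg(205,245,160,205,75,140);print('tog',len(A),A)
for t in('scene0','top0'):
    im=cv2.imread(f'pics/{t}.png')
    c=[im[230:310,220:330],im[160:260,340:470]] if t=='scene0' else [im[135:205,350:420],im[135:220,200:310]]
    o=[cv2.resize(x,(400,int(400*x.shape[0]/x.shape[1])),interpolation=cv2.INTER_CUBIC) for x in c]
    h=max(x.shape[0] for x in o);o=[cv2.copyMakeBorder(x,0,h-x.shape[0],0,0,0) for x in o]
    cv2.imwrite(f'pics/{t}_z.png',np.hstack(o))
E
```

```text
rot [ 567.5 -191.4    2.3]
sp [534.9 160.3 100.3]
tog [508.  304.2  74.1]
deck [465.9 121.4  59.9]
mat [ 4.837e+02 -2.464e+02 -1.000e-01]
table [689.5 -57.4  -1. ]
hub 195 [ 562.41205982 -186.39677113   57.78380712] 58.311256108093175 ((563.0247802734375, -186.0706787109375), (50.91957092285156, 48.294883728027344), 22.657678604125977)
deck 4386 59.0670270999301 ((531.397705078125, 220.714111328125), (181.58737182617188, 272.2198791503906), 11.120975494384766)
spin 66 [541.83159409 159.9355778  101.41035831]
tog 29 [[505.99720705 307.6044348   91.29631003]
 [505.67468843 304.18978858  92.51401436]
 [506.12284361 301.65674622  89.83465158]
 [500.16457903 307.43829611 105.42199116]
 [500.1524658  304.41062953 105.07243573]
 [500.04169845 301.26825566 105.22763394]
 [502.7747464  301.39347849  90.83633992]
 [496.21912054 309.41037247 110.1159205 ]
 [495.59565474 305.66346491 112.9262014 ]
 [495.43235221 302.47425246 113.3592234 ]
 [494.93732154 298.89912563 115.50869455]
 [498.17171749 299.66546031  98.36498878]
 [492.74872793 308.9236288  112.02503226]
 [492.03913142 305.06978723 115.32127951]
 [491.74222931 301.72510199 116.46139206]
 [491.72013042 298.71227007 116.164884  ]
 [493.75561271 298.11615212 105.1005902 ]
 [488.51844329 307.48715979 118.00848982]
 [488.08944882 303.98060515 119.8633065 ]
 [487.25251418 299.98921726 123.87814209]
 [489.94471556 300.24901407 109.21676243]
 [489.65722808 296.90717238 110.32267939]
 [486.18823787 308.3863302  113.97826409]
 [487.33187234 306.81072101 107.43972417]
 [486.15145432 302.36190921 113.33971895]
 [486.62758773 299.94946271 110.37249379]
 [483.24581239 305.54296114 112.75790758]
 [483.25345217 302.56228494 112.2963568 ]
 [484.4490416  301.03929358 105.39741467]]
```

View pics/top0_z.png

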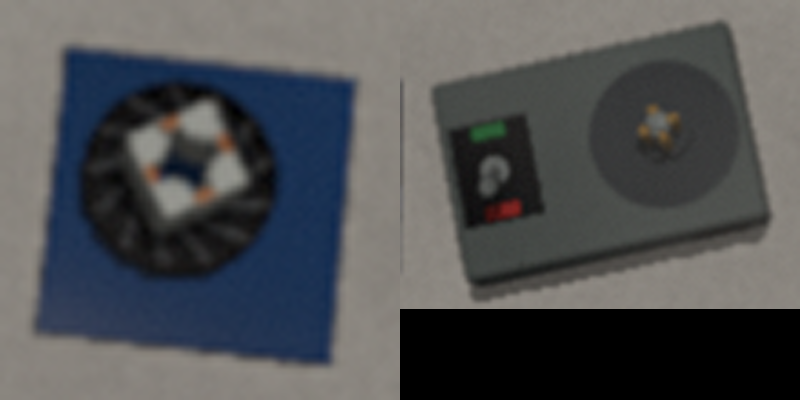

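View pics/scene0_z.png

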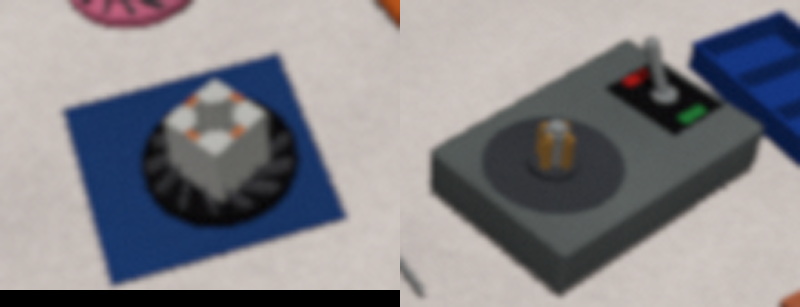

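```bash
cat >> h.py <<'E'
from scipy.spatial.transform import Rotation as Ro
def pose():
    s=r.sense(); return s, np.array(s['tool_pos']), Ro.from_euler('xyz',s['tcp_rot'],degrees=True)
def Rdown(jaw):  # tool x down, z (jaw axis) at world angle jaw deg
    a=np.radians(jaw); z=np.array([np.cos(a),np.sin(a),0]); x=np.array([0,0,-1.]); return Ro.from_matrix(np.stack([x,np.cross(z,x),z],1))
def plan(pos,jaw,flip=True):
    s,p,R=pose()
    best=min([Rdown(jaw+k) for k in ((0,180) if flip else (0,))],key=lambda T:(R.inv()*T).magnitude())
    sh=R.inv().apply(np.array(pos)-p)/10; rv=(R.inv()*best).as_rotvec(degrees=True)
    z=R.as_matrix()[:,2]
    print('t',round(s['time'],2),'tcp',p.round(1),'jaw',round(np.degrees(np.arctan2(z[1],z[0])),2),'j6',s['joint_pos'][5].round(1),'F',s['ft_force'].round(1),'gap',round(s['finger_gap'],1))
    print('row',np.round(np.r_[sh,rv],2).tolist(),'rows>=',max(np.linalg.norm(sh)*10/50,np.linalg.norm(rv)/8.59))
E
python3 - <<'E'
from h import *
s,p,R=pose(); print(R.as_matrix().round(3))
c=r.calibration('wrist'); T=c['pose']; print((R.inv().apply(T[:3,3]-p)).round(1),(R.inv().as_matrix()@T[:3,:3]).round(3),c['fx'],c['dist'])
plan([430,170,330],20)
E
```

```text
[[-0.001 -0.93   0.368]
 [-0.002  0.368  0.93 ]
 [-1.     0.    -0.002]]
[-142.9   79.1   -1.1] [[ 0.    -0.304  0.953]
 [ 0.    -0.953 -0.304]
 [ 1.     0.    -0.   ]] 355.2984768227515 [-0.0770297  0.         0.         0.         0.       ]
t 0.1 tcp [220.5 557.5 230.3] jaw 68.41 j6 -4.9 F [-0.3  1.2 -0.1] gap 85.6
row [-9.93, -33.73, -28.34, 48.41, -0.1, 0.03] rows>= 9.031917503379004
```

```bash
python3 - <<'E'
from h import *
plan([525,175,260],22)
E
```

```text
t 0.1 tcp [220.5 557.5 230.3] jaw 68.41 j6 -4.9 F [-0.3  1.2 -0.1] gap 85.6
row [-2.93, -42.38, -24.36, 46.41, -0.1, 0.03] rows>= 9.795073890840996
```

>>> {"api": "servo_tool", "payload": {"commands": [[[0, -2.9, -42.4, -24.4, 46.4, 0, 0], [0, -2.9, -42.4, -24.4, 46.4, 0, 0], [0, -2.9, -42.4, -24.4, 46.4, 0, 0], [0, -2.9, -42.4, -24.4, 46.4, 0, 0], [0, -2.9, -42.4, -24.4, 46.4, 0, 0], [0, -2.9, -42.4, -24.4, 46.4, 0, 0], [0, -2.9, -42.4, -24.4, 46.4, 0, 0], [0, -2.9, -42.4, -24.4, 46.4, 0, 0]]]}}

```text
time: 0.9
tool_pos: [470.0, 243.5, 254.8]
tcp_rot: [168.1, 90.0, -169.9]
ft_force: [0.7, 0.1, 0.5]
finger_gap: 85.4
```

```bash
python3 - <<'E'
from h import *
plan([525,175,260],22)
E
```

```text
t 0.9 tcp [470.  243.5 254.8] jaw 22.01 j6 -0.2 F [0.7 0.1 0.5] gap 85.4
row [-0.52, -8.41, 2.53, 0.01, -0.02, -0.0] rows>= 1.7605651935343969
```

>>> {"api": "servo_tool", "payload": {"commands": [[[0, -0.5, -8.4, 2.5, 0, 0, 0], [0, -0.5, -8.4, 2.5, 0, 0, 0], [0, -0.5, -8.4, 2.5, 0, 0, 0], [0, -0.5, -8.4, 2.5, 0, 0, 0], [0, -0.5, -8.4, 2.5, 0, 0, 0]]]}}

```text
time: 1.4
tool_pos: [523.2, 177.6, 259.5]
tcp_rot: [146.0, 89.9, 168.0]
ft_force: [0.3, -0.4, -0.0]
finger_gap: 85.3
```

```bash
python3 - <<'E'
from h import *
plan([525,175,260],22)
snap('wrist','w1')
p,W=cloud('w1')
print(W[200,320])
E
```

```text
t 1.4 tcp [523.2 177.6 259.5] jaw 22.04 j6 -8.6 F [ 0.3 -0.4 -0. ] gap 85.3
row [-0.05, -0.3, 0.07, 0.04, -0.05, -0.03] rows>= 0.0630894705674387
[526.14036027 158.20822215  98.10574789]
```

View pics/w1.png

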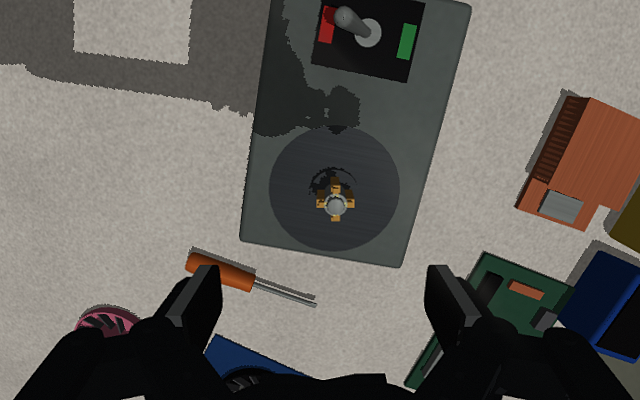

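The wrist view shows the spindle at about (336,205), with its brass teeth nearly square to the image. The toggle at (355,25) leans to the red side.

```bash
python3 - <<'E'
from h import *
p,W=cloud('w1')
sub=W[170:240,300:375].reshape(-1,3); rgb=p[170:240,300:375].reshape(-1,3).astype(int)
for lo,hi in((96,100),(100.,104),(104,107),(106.5,112)):
    m=(sub[:,2]>lo)&(sub[:,2]<hi); print(lo,hi,m.sum(),sub[m].mean(0).round(1),sub[m].min(0).round(1),sub[m].max(0).round(1))
nose=sub[sub[:,2]>106.]; c0=cv2.minEnclosingCircle(nose[:,:2].astype(np.float32)); print('nose',c0)
br=(rgb[:,0]-rgb[:,2]>50)
m=(sub[:,2]>97)&(sub[:,2]<104)&br
T=sub[m][:,:2]; print(len(T),np.median(sub[m][:,2]))
# fit center + angle: 4-fold 
from scipy.optimize import minimize
def cost(x):
    d=T-x[:2]; a=np.radians(x[2]); c,s=np.cos(a),np.sin(a)
    u=d[:,0]*c+d[:,1]*s; v=-d[:,0]*s+d[:,1]*c
    w=np.minimum(abs(u),abs(v)); l=np.maximum(abs(u),abs(v))
    return np.mean(w**2)+np.mean(np.clip(l-16,0,None)**2)
for a0 in (0,15,30,45,60,75):
    o=minimize(cost,[*c0[0],a0],method='Nelder-Mead'); print(a0,o.x.round(2),o.fun)
# flange disk & stand deck
A=W[0:270,230:475].reshape(-1,3); m=(A[:,2]>55)&(A[:,2]<63); print('deck z',np.median(A[m][:,2]),cv2.minAreaRect(A[m][:,:2].astype(np.float32)))
im=cv2.imread('pics/w1.png')[165:245,300:380]; cv2.imwrite('pics/w1z.png',cv2.resize(im,(560,560),interpolation=cv2.INTER_NEAREST))
B=W[0:60,310:390].reshape(-1,3); m=(B[:,2]>75); print('tog',B[m].mean(0),B[B[:,2]>112].mean(0))
# plane check table
t=W[300:330,240:300].reshape(-1,3); print(t[:,2].mean())
E
```

```text
96 100 153 [537.9 164.3  98.2] [522.6 143.4  96.1] [556.3 177.5 100. ]
100.0 104 305 [538.7 161.7 102.3] [524.8 145.9 100. ] [553.9 174.8 104. ]
104 107 31 [537.5 161.8 106.1] [531.6 152.8 104. ] [548.1 168.2 107. ]
106.5 112 232 [539.2 160.9 108.2] [531.9 153.2 106.5] [546.9 168.2 110.5]
nose ((539.3760375976562, 160.69537353515625), 7.857201099395752)
234 101.62073776250958
0 [539.49 161.06  21.24] 4.216590020479604
15 [539.49 161.06  21.24] 4.216590020159328
30 [539.49 161.06  21.24] 4.216590020563975
45 [539.49 161.06  21.24] 4.216590020619547
60 [539.49 161.06  21.24] 4.216590020446429
75 [539.49 161.06  21.24] 4.216590020263448
deck z 60.49522288767287 ((528.2787475585938, 219.62612915039062), (180.40513610839844, 268.4549865722656), 11.4694185256958)
tog [492.58539288 302.80556856 106.98680919] [487.14838142 302.50807597 115.78415436]
nan
```

View pics/w1z.png

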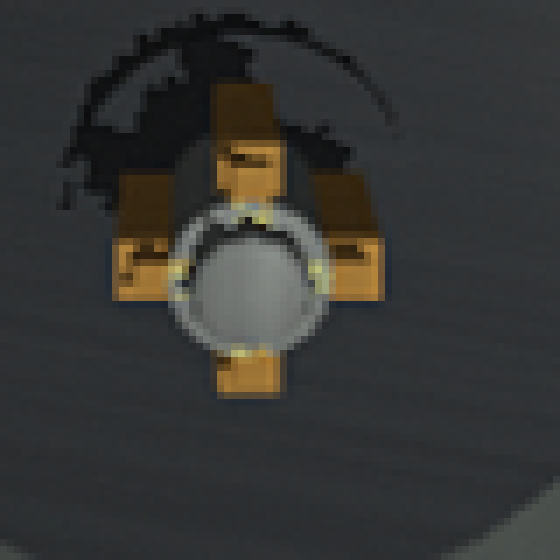

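```bash
python3 - <<'E'
from h import *
plan([550,-170,215],22.5)
E
```

```text
t 1.45 tcp [523.1 177.9 259.6] jaw 22.09 j6 -8.6 F [ 0.   0.3 -0.1] gap 85.4
row [4.46, -33.25, -10.59, -0.41, -0.04, -0.03] rows>= 7.035344760320006
```

>>> {"api": "servo_tool", "payload": {"commands": [[[0, 4.5, -33.2, -10.6, 0, 0, 0], [0, 4.5, -33.2, -10.6, 0, 0, 0], [0, 4.5, -33.2, -10.6, 0, 0, 0], [0, 4.5, -33.2, -10.6, 0, 0, 0], [0, 4.5, -33.2, -10.6, 0, 0, 0], [0, 4.5, -33.2, -10.6, 0, 0, 0], [0, 4.5, -33.2, -10.6, 0, 0, 0], [0, 4.5, -33.2, -10.6, 0, 0, 0]]]}}

```text
time: 2.25
tool_pos: [549.2, -174.6, 213.6]
tcp_rot: [-165.6, 89.9, -143.8]
ft_force: [-0.7, 0.3, -0.5]
finger_gap: 85.1
```

>>> {"api": "servo_tool", "payload": {"commands": [[[0, 0, 0, 0, 0, 0, 0], [0, 0, 0, 0, 0, 0, 0], [0, 0, 0, 0, 0, 0, 0], [0, 0, 0, 0, 0, 0, 0]]]}}

```text
time: 2.65
tool_pos: [550.4, -169.1, 215.4]
tcp_rot: [-31.2, 90.0, -9.1]
ft_force: [1.1, 0.6, -0.3]
finger_gap: 85.1
```

```bash
python3 - <<'E'
from h import *
plan([550,-170,215],22.5)
snap('wrist','w2')
p,W=cloud('w2')
S=W.reshape(-1,3); rgb=p.reshape(-1,3).astype(int)
near=np.hypot(S[:,0]-562,S[:,1]+186)<45
m=near&(S[:,2]>57)&(S[:,2]<64); H=S[m]; print(len(H),np.median(H[:,2]),cv2.minAreaRect(H[:,:2].astype(np.float32)))
o=m&(rgb[:,0]-rgb[:,2]>60); T=S[o][:,:2]; print('orange',len(T),T.mean(0))
d=T-T.mean(0); a=np.degrees(np.arctan2(d[:,1],d[:,0])); print('yaw', np.degrees(np.angle(np.exp(4j*np.radians(a)).mean()))/4)
lab=cv2.kmeans(T.astype(np.float32),4,None,(3,50,.1),5,cv2.KMEANS_PP_CENTERS); print(lab[2], lab[2].mean(0))
E
```

```text
t 2.65 tcp [ 550.4 -169.1  215.4] jaw 22.14 j6 -44.3 F [ 1.1  0.6 -0.3] gap 85.1
row [0.04, -0.06, -0.07, -0.36, 0.03, 0.02] rows>= 0.04211627556681484
2114 60.403106372163876 ((559.7307739257812, -187.92544555664062), (50.040496826171875, 50.42348098754883), 22.460411071777344)
orange 231 [ 560.30537287 -186.22093696]
yaw 22.48658002017399
[[ 568.40936 -208.24359]
 [ 551.7469  -167.40501]
 [ 539.7837  -195.957  ]
 [ 580.3476  -179.04865]] [ 560.0719  -187.66356]
```

View pics/w2.png

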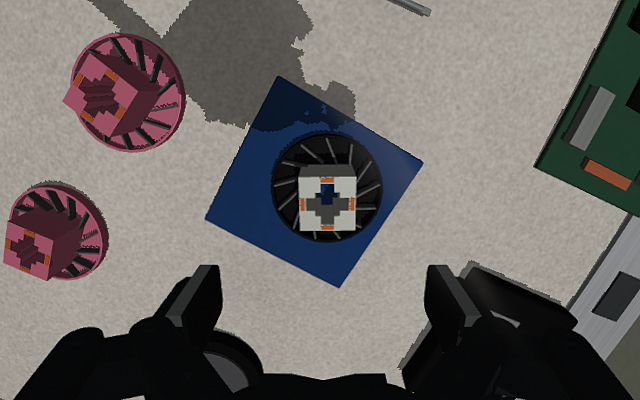

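The wrist view shows the white hub at about (328,204), square to the jaws and clear of the fingers. I'll descend over it.

```bash
python3 - <<'E'
from h import *
plan([559.9,-187.8,23],22.4)
E
```

```text
t 2.7 tcp [ 550.4 -169.4  215.3] jaw 22.12 j6 -44.3 F [ 0.5 -0.3 -1.4] gap 85.7
row [19.23, -2.06, 0.18, -0.28, 0.02, 0.02] rows>= 3.8686073202883966
```

>>> {"api": "servo_tool", "payload": {"commands": [[[0, 5, -2.05, 0.2, -0.3, 0, 0], [0, 10, -2.05, 0.2, -0.3, 0, 0], [0, 14, -2.05, 0.2, -0.3, 0, 0], [0, 17, -2.05, 0.2, -0.3, 0, 0], [0, 19.2, -2.05, 0.2, -0.3, 0, 0], [0, 19.2, -2.05, 0.2, -0.3, 0, 0], [0, 19.2, -2.05, 0.2, -0.3, 0, 0], [0, 19.2, -2.05, 0.2, -0.3, 0, 0]]]}}

```text
time: 3.5
tool_pos: [561.2, -189.3, 25.2]
tcp_rot: [-45.8, 89.8, -23.5]
ft_force: [0.3, 0.6, 0.1]
finger_gap: 85.6
```

```bash
python3 - <<'E'
from h import *
plan([559.9,-187.8,23],22.4)
E
```

```text
t 3.5 tcp [ 561.2 -189.3   25.2] jaw 22.34 j6 -45.9 F [0.3 0.6 0.1] gap 85.6
row [0.22, 0.19, -0.07, -0.06, 0.13, 0.14] rows>= 0.06001136031464025
```

>>> {"api": "servo_tool", "payload": {"commands": [[[0, 0, 0.1, 0, 0, 0, 0], [80, 0, 0.1, 0, 0, 0, 0], [160, 0, 0.1, 0, 0, 0, 0], [255, 0, 0.1, 0, 0, 0, 0], [255, 0, 0.1, 0, 0, 0, 0], [255, 0, 0.1, 0, 0, 0, 0], [255, 0, 0.1, 0, 0, 0, 0], [255, 0, 0.1, 0, 0, 0, 0]]], "force": 60}}

```text
time: 4.3
tool_pos: [559.8, -188.2, 23.8]
tcp_rot: [-46.2, 89.9, -23.9]
ft_force: [-0.8, -0.1, 5.2]
finger_gap: 49.5
```

```bash
python3 - <<'E'
from h import *
plan([559.9,-187.8,23],22.4)
snap('wrist','w3')
E
```

```text
t 4.3 tcp [ 559.8 -188.2   23.8] jaw 22.31 j6 -45.9 F [-0.8 -0.1  5.2] gap 49.5
row [0.08, 0.04, 0.02, -0.09, 0.05, 0.05] rows>= 0.017625296488586392
```

View pics/w3.png

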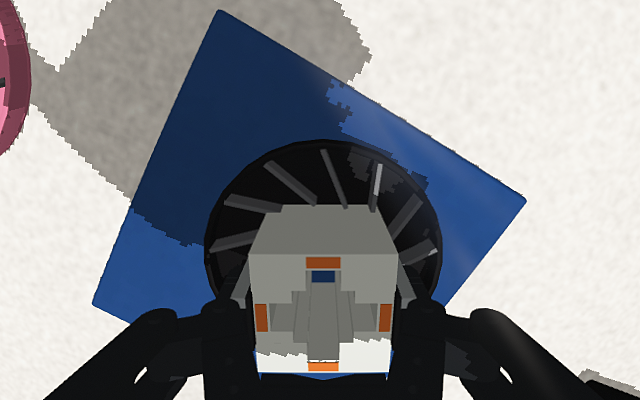

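The hub is held squarely: gap 49.5 mm, hub at about (323,310). Now to lift straight up.

>>> {"api": "servo_tool", "payload": {"commands": [[[255, -2, 0, 0, 0, 0, 0], [255, -6, 0, 0, 0, 0, 0], [255, -10, 0, 0, 0, 0, 0], [255, -14, 0, 0, 0, 0, 0], [255, -17, 0, 0, 0, 0, 0], [255, -17, 0, 0, 0, 0, 0], [255, -17, 0, 0, 0, 0, 0]]]}}

```text
time: 5.05
tool_pos: [559.4, -188.1, 193.2]
tcp_rot: [-47.4, 89.9, -25.1]
ft_force: [0.6, -0.0, -1.6]
finger_gap: 49.5
```

```bash
python3 - <<'E'
from h import *
plan([539.4,160.9,190],21.7)
for tag in('w3','w4'):
    if tag=='w4': snap('wrist',tag)
    p,W=cloud(tag); s,tp,R=pose()
    if tag=='w3': tp=np.array([559.8,-188.2,23.8])
    S=R.inv().apply(W.reshape(-1,3)-tp); rgb=p.reshape(-1,3).astype(int)
    m=(rgb[:,0]-rgb[:,2]>60)&(np.abs(S[:,1])<28)&(np.abs(S[:,2])<28)&(S[:,0]>-60)&(S[:,0]<-10)
    T=S[m]; print(tag,m.sum(),np.median(T[:,0]))
    k=cv2.kmeans(T[:,1:].astype(np.float32),4,None,(3,50,.1),5,cv2.KMEANS_PP_CENTERS)[2]; print(k.round(1).tolist(),k.mean(0))
    m=(np.abs(S[:,1])<40)&(np.abs(S[:,2])<24.)&(S[:,0]<np.median(T[:,0])+2)&(S[:,0]>np.median(T[:,0])-4)
    print(cv2.minAreaRect(S[m][:,1:].astype(np.float32)),S[m].min(0),S[m].max(0))
E
```

```text
t 5.05 tcp [ 559.4 -188.1  193.2] jaw 22.31 j6 -45.9 F [ 0.6 -0.  -1.6] gap 49.5
row [0.31, 33.05, 11.39, 0.61, 0.04, 0.04] rows>= 6.99202222677552
w3 1287 -37.04678975216472
[[0.6000000238418579, 20.299999237060547], [0.4000000059604645, -23.600000381469727], [22.5, -1.7999999523162842], [-21.299999237060547, -1.600000023841858]] [ 0.54442596 -1.6798489 ]
((0.11270904541015625, -0.01969146728515625), (51.3974494934082, 48.02133560180664), 0.09350420534610748) [-41.03870698 -25.5903632  -23.99812752] [-35.05469662  25.85031823  23.99896114]
w4 1226 -38.641810141511385
[[21.799999237060547, -1.100000023841858], [-0.10000000149011612, -23.0], [-0.10000000149011612, 20.799999237060547], [-22.0, -1.0]] [-0.08694983 -1.0818241 ]
((-0.3124675750732422, -0.0055713653564453125), (51.555362701416016, 47.997982025146484), 0.014848066493868828) [-42.62062956 -26.09416243 -23.99981192] [-36.64265106  25.47088923  23.99505706]
```

View pics/w4.png

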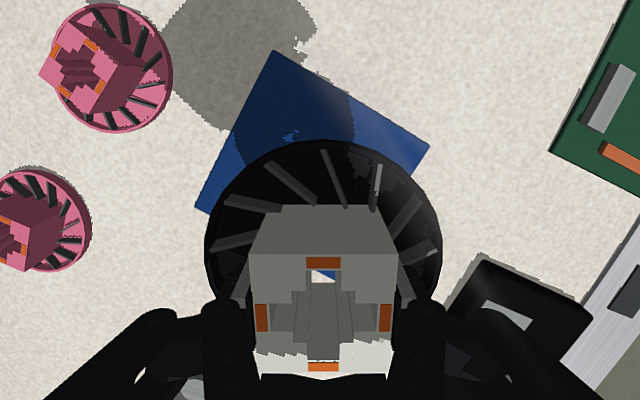

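The rotor is held level and clear of the mat. The hub centre sits about 1 mm along tool −z in camera terms, and I've allowed for that. Next is the move over the spindle.

```bash
python3 - <<'E'
from h import *
plan([540.4,161.3,190],21.7)
E
```

```text
t 5.1 tcp [ 558.6 -187.7  191.6] jaw 22.31 j6 -45.9 F [-0.2 -0.4 -2. ] gap 49.5
row [0.19, 32.98, 11.57, 0.61, -0.07, -0.08] rows>= 6.989517663614867
```

>>> {"api": "servo_tool", "payload": {"commands": [[[255, 0.2, 3, 1.05, -0.6, 0, 0], [255, 0.2, 7.5, 2.6, -0.6, 0, 0], [255, 0.2, 12, 4.2, -0.6, 0, 0], [255, 0.2, 16.5, 5.8, -0.6, 0, 0], [255, 0.2, 21, 7.35, -0.6, 0, 0], [255, 0.2, 25.5, 8.9, -0.6, 0, 0], [255, 0.2, 29.5, 10.3, -0.6, 0, 0], [255, 0.2, 32.9, 11.5, -0.6, 0, 0]]]}}

```text
time: 5.9
tool_pos: [538.7, 162.1, 188.2]
tcp_rot: [165.2, 89.7, -171.8]
ft_force: [0.7, -0.6, -0.7]
finger_gap: 49.5
```

>>> {"api": "servo_tool", "payload": {"commands": [[[255, 0, 0, 0, 1.2, 0, 0], [255, 0, 0, 0, 1.2, 0, 0], [255, 0, 0, 0, 1.2, 0, 0], [255, 0, 0, 0, 1.2, 0, 0]]]}}

```text
time: 6.3
tool_pos: [540.6, 158.7, 190.2]
tcp_rot: [179.9, 89.9, -158.5]
ft_force: [-0.3, -0.6, -1.3]
finger_gap: 49.5
```

```bash
python3 - <<'E'
from h import *
plan([540.4,161.3,140],21.7)
E
```

```text
t 6.3 tcp [540.6 158.7 190.2] jaw 21.63 j6 -10.5 F [-0.3 -0.6 -1.3] gap 49.5
row [5.02, 0.24, 0.09, -0.07, -0.08, -0.0] rows>= 1.0044658768826935
```

>>> {"api": "servo_tool", "payload": {"commands": [[[255, 2, 0.25, 0.1, 0, 0, 0], [255, 4, 0.25, 0.1, 0, 0, 0], [255, 5.3, 0.25, 0.1, 0, 0, 0], [255, 5.3, 0.25, 0.1, 0, 0, 0], [255, 5.3, 0.25, 0.1, 0, 0, 0]]]}}

```text
time: 6.8
tool_pos: [540.9, 162.2, 138.2]
tcp_rot: [176.4, 90.0, -161.9]
ft_force: [0.2, -0.7, -1.0]
finger_gap: 49.3
```

```bash
python3 - <<'E'
from h import *
plan([540.4,161.3,136],21.7)
snap('wrist','w5'); snap('scene','s5')
im=cv2.imread('pics/w5.png')[230:400,220:420]; cv2.imwrite('pics/w5z.png',cv2.resize(im,(800,600)[:1]+(600,) if 0 else (700,595),interpolation=cv2.INTER_CUBIC))
im=cv2.imread('pics/s5.png')[120:270,320:480]; cv2.imwrite('pics/s5z.png',cv2.resize(im,(640,600),interpolation=cv2.INTER_CUBIC))
E
```

```text
t 6.8 tcp [540.9 162.2 138.2] jaw 21.67 j6 -10.2 F [ 0.2 -0.7 -1. ] gap 49.3
row [0.22, -0.07, -0.08, -0.03, -0.01, -0.0] rows>= 0.04844035223617376
```

View pics/w5z.png

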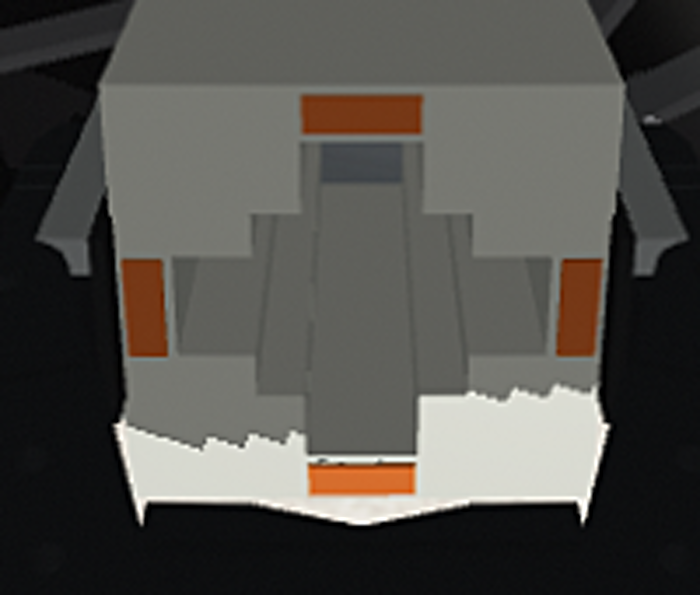

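View pics/s5z.png

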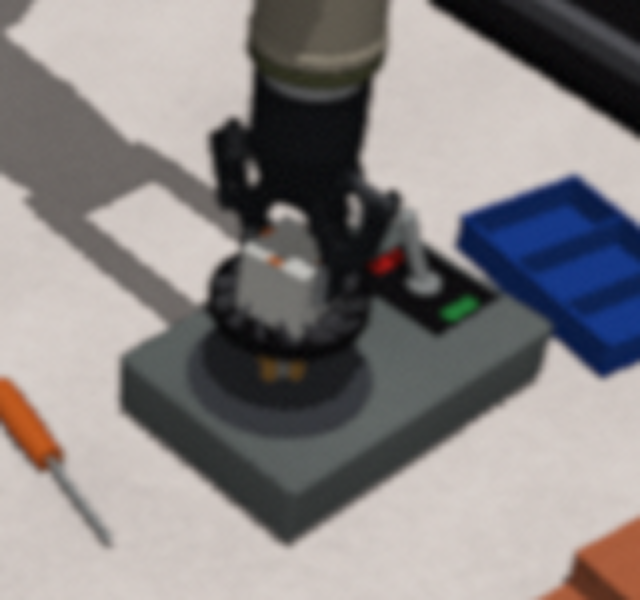

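The hub holds square, and in the scene view the spindle's teeth show directly under it. I'll descend in stages and watch the force.

>>> {"api": "servo_tool", "payload": {"commands": [[[255, 0.5, -0.05, -0.05, 0, 0, 0], [255, 0.9, -0.05, -0.05, 0, 0, 0], [255, 1.3, -0.05, -0.05, 0, 0, 0], [255, 1.7, -0.05, -0.05, 0, 0, 0], [255, 1.7, -0.05, -0.05, 0, 0, 0], [255, 1.7, -0.05, -0.05, 0, 0, 0]]]}}

```text
time: 7.5
tool_pos: [540.3, 162.1, 120.7]
tcp_rot: [171.3, 90.0, -167.0]
ft_force: [0.4, -0.6, -0.7]
finger_gap: 49.6
```

```bash
python3 - <<'E'
from h import *
plan([540.4,161.3,118],21.7)
E
```

```text
t 7.5 tcp [540.3 162.1 120.7] jaw 21.71 j6 -10.2 F [ 0.4 -0.6 -0.7] gap 49.6
row [0.27, -0.08, -0.02, 0.01, -0.03, -0.0] rows>= 0.057149593873786465
```

>>> {"api": "servo_tool", "payload": {"commands": [[[255, 0.25, -0.05, 0, 0, 0, 0], [255, 0.5, -0.05, 0, 0, 0, 0], [255, 0.75, -0.05, 0, 0, 0, 0], [255, 1.0, -0.05, 0, 0, 0, 0], [255, 1.0, -0.05, 0, 0, 0, 0], [255, 1.0, -0.05, 0, 0, 0, 0]]]}}

```text
time: 8.1
tool_pos: [540.5, 161.6, 110.9]
tcp_rot: [168.4, 90.0, -169.8]
ft_force: [-0.4, 0.0, -1.6]
finger_gap: 49.4
```

```bash
python3 - <<'E'
from h import *
plan([540.4,161.3,85],21.7); print(r.sense()['wrist_torque'])
E
```

```text
t 8.1 tcp [540.5 161.6 110.9] jaw 21.72 j6 -10.3 F [-0.4  0.  -1.6] gap 49.4
row [2.59, -0.03, -0.03, 0.02, -0.02, -0.0] rows>= 0.5170650735502551
[0.02082301 0.04761828 0.01601532]
```

The underside is about 9–10 mm past the tooth tops with no contact force, so the slots are engaged.

>>> {"api": "servo_tool", "payload": {"commands": [[[255, 0.5, 0, 0, 0, 0, 0], [255, 0.9, 0, 0, 0, 0, 0], [255, 1.3, 0, 0, 0, 0, 0], [255, 1.7, 0, 0, 0, 0, 0], [255, 2.1, 0, 0, 0, 0, 0], [255, 2.1, 0, 0, 0, 0, 0], [255, 2.1, 0, 0, 0, 0, 0]]]}}

```text
time: 8.8
tool_pos: [540.5, 161.6, 89.8]
tcp_rot: [164.3, 90.0, -174.0]
ft_force: [0.1, 0.3, -1.7]
finger_gap: 49.5
```

>>> {"api": "servo_tool", "payload": {"commands": [[[255, 0.1, 0, 0, 0, 0, 0], [255, 0.2, 0, 0, 0, 0, 0], [255, 0.3, 0, 0, 0, 0, 0], [255, 0.3, 0, 0, 0, 0, 0], [255, 0.3, 0, 0, 0, 0, 0]]]}}

```text
time: 9.3
tool_pos: [540.6, 161.6, 86.9]
tcp_rot: [173.6, 90.0, -164.7]
ft_force: [0.2, -0.6, -1.6]
finger_gap: 49.1
```

```bash
python3 - <<'E'
from h import *
plan([540.4,161.3,85],21.7); print(r.sense()['wrist_torque'])
E
```

```text
t 9.3 tcp [540.6 161.6  86.9] jaw 21.71 j6 -10.3 F [ 0.2 -0.6 -1.6] gap 49.1
row [0.19, -0.02, -0.03, 0.01, -0.01, -0.0] rows>= 0.03948248409065545
[ 0.00823813 -0.01394806 -0.0239997 ]
```

>>> {"api": "servo_tool", "payload": {"commands": [[[255, 0.05, 0, 0, 0, 0, 0], [255, 0.1, 0, 0, 0, 0, 0], [255, 0.15, 0, 0, 0, 0, 0], [255, 0.15, 0, 0, 0, 0, 0]]]}}

```text
time: 9.7
tool_pos: [540.7, 161.7, 85.8]
tcp_rot: [-30.0, 90.0, -8.3]
ft_force: [-1.5, -0.8, 3.2]
finger_gap: 49.6
```

>>> {"api": "servo_tool", "payload": {"commands": [[[255, 0.05, 0, 0, 0, 0, 0], [255, 0.1, 0, 0, 0, 0, 0], [255, 0.1, 0, 0, 0, 0, 0]]]}}

```text
time: 10.0
tool_pos: [540.9, 161.7, 85.7]
tcp_rot: [-18.9, 90.0, 2.9]
ft_force: [-5.5, -0.7, 9.4]
finger_gap: 49.0
```

Contact force rose at TCP z ≈ 85.7, which matches the expected seated height (66 + 19.7). Now to release.

>>> {"api": "servo_tool", "payload": {"commands": [[[180, -0.05, 0, 0, 0, 0, 0], [100, -0.05, 0, 0, 0, 0, 0], [0, -0.05, 0, 0, 0, 0, 0], [0, -0.05, 0, 0, 0, 0, 0], [0, -0.05, 0, 0, 0, 0, 0], [0, -0.05, 0, 0, 0, 0, 0], [0, -0.05, 0, 0, 0, 0, 0]]]}}

```text
time: 10.7
tool_pos: [540.6, 161.6, 84.9]
tcp_rot: [165.4, 90.0, -172.9]
ft_force: [-0.6, -0.1, 0.4]
finger_gap: 85.5
```

>>> {"api": "servo_tool", "payload": {"commands": [[[0, -3, 0, 0, 0, 0, 0], [0, -7, 0, 0, 0, 0, 0], [0, -11, 0, 0, 0, 0, 0], [0, -15, 0, 0, 0, 0, 0], [0, -15, 0, 0, 0, 0, 0], [0, -15, 0, 0, 0, 0, 0], [0, -15, 0, 0, 0, 0, 0]]]}}

```text
time: 11.4
tool_pos: [540.0, 161.5, 233.6]
tcp_rot: [169.9, 89.9, -168.4]
ft_force: [0.4, -0.4, -0.5]
finger_gap: 85.6
```

```bash
python3 - <<'E'
from h import *
plan([540.4,161.3,85],21.7)
snap('wrist','w6')
p,W=cloud('w6'); S=W.reshape(-1,3); rgb=p.reshape(-1,3).astype(int)
n=np.hypot(S[:,0]-540,S[:,1]-161)<50
m=n&(S[:,2]>115)&(S[:,2]<140); print('hub top',m.sum(),np.median(S[m][:,2]),cv2.minAreaRect(S[m][:,:2].astype(np.float32)))
m=n&(S[:,2]>72)&(S[:,2]<95);print('wheel',np.median(S[m][:,2]))
A=S[(S[:,2]>58)&(S[:,2]<63)];print('deck',np.median(A[:,2]))
nn=(np.hypot(S[:,0]-505,S[:,1]-305)<45); B=S[nn&(S[:,2]>75)&(S[:,2]<135)]
for lo in range(75,125,5):
    C=B[(B[:,2]>lo)&(B[:,2]<lo+5)]; print(lo,len(C),C.mean(0).round(1) if len(C) else '')
for nm,q in(('red',(rgb[:,0]>120)&(rgb[:,1]<70)&nn),('green',(rgb[:,1]>90)&(rgb[:,0]<90)&(rgb[:,2]<90)&nn)):
    print(nm,q.sum(),S[q].mean(0))
E
```

```text
t 11.4 tcp [540.  161.5 233.6] jaw 21.71 j6 -10.3 F [ 0.4 -0.4 -0.5] gap 85.6
row [14.86, -0.04, 0.06, 0.01, -0.11, -0.02] rows>= 2.9711781329224602
hub top 3128 122.36061612914085 ((538.96923828125, 161.00807189941406), (50.25348663330078, 50.757904052734375), 21.636764526367188)
wheel 81.00665744337022
deck 60.431296791109105
75 16 [505.7 302.   77.1]
80 0 
85 0 
90 0 
95 0 
100 0 
105 0 
110 0 
115 0 
120 0 
red 150 [477.62272833 290.46330404  62.61152949]
green 288 [544.79802784 310.93619152  62.58727007]
```

View pics/w6.png

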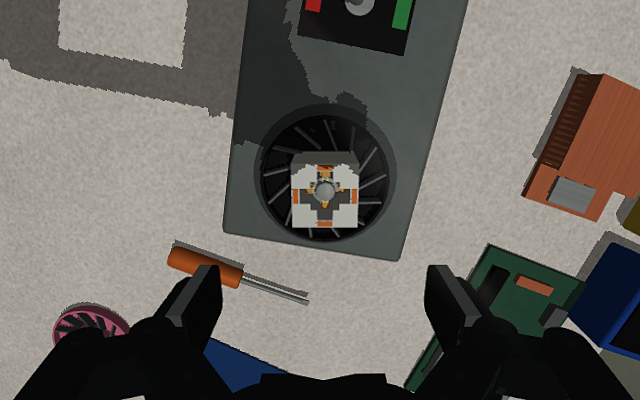

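The rotor is seated: hub top at 122.4 mm with the deck reading 60.4 mm (expected 62 mm above the deck), and the spindle is centred in the hub at (325,190). Next is the toggle, pushed with shut fingers from the red side.

```bash
python3 - <<'E'
from h import *
plan([441,294,190],11.4)
E
```

```text
t 11.45 tcp [539.7 161.4 233.1] jaw 21.71 j6 -10.3 F [ 0.1  0.  -0.7] gap 85.4
row [4.33, 15.97, -4.26, 10.31, -0.17, -0.01] rows>= 3.416319394648276
```

>>> {"api": "servo_tool", "payload": {"commands": [[[255, 0, 4, -2.5, 3, 0, 0], [255, 0, 8, -4.2, 6, 0, 0], [255, 2, 12, -4.2, 10.3, 0, 0], [255, 4.3, 16, -4.2, 10.3, 0, 0], [255, 4.3, 16, -4.2, 10.3, 0, 0], [255, 4.3, 16, -4.2, 10.3, 0, 0], [255, 4.3, 16, -4.2, 10.3, 0, 0], [255, 4.3, 16, -4.2, 10.3, 0, 0]]]}}

```text
time: 12.25
tool_pos: [443.3, 294.0, 192.5]
tcp_rot: [-3.5, 90.0, 7.9]
ft_force: [-1.4, -0.4, 1.1]
finger_gap: 0.1
```

```bash
python3 - <<'E'
from h import *
plan([441,294,100],11.4)
snap('wrist','w7')
p,W=cloud('w7');S=W.reshape(-1,3);s,tp,R=pose()
n=np.hypot(S[:,0]-495,S[:,1]-305)<40
B=S[n&(S[:,2]>75)&(S[:,2]<128)]
for lo in range(75,125,5):
    C=B[(B[:,2]>lo)&(B[:,2]<lo+5)]; print(lo,len(C),C.mean(0).round(1) if len(C) else '')
E
```

```text
t 12.25 tcp [443.3 294.  192.5] jaw 11.33 j6 16.7 F [-1.4 -0.4  1.1] gap 0.1
row [9.24, 0.05, -0.23, -0.07, 0.05, 0.0] rows>= 1.8495953883462746
75 25 [504.6 310.3  77.4]
80 28 [502.6 310.   82.5]
85 30 [499.5 310.   87.7]
90 33 [498.5 309.5  92.6]
95 40 [495.3 309.7  97.6]
100 43 [493.5 309.3 102.6]
105 60 [489.7 308.7 107.7]
110 171 [485.3 306.  112.9]
115 273 [486.4 303.5 116.8]
120 0
```

View pics/w7.png

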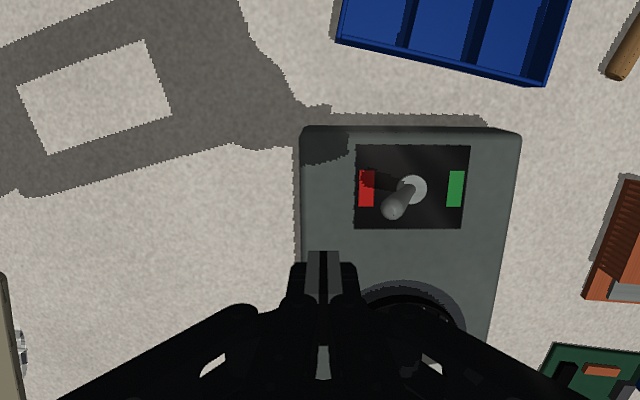

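The bat leans over the red mark at about (395,208). The shut fingers at (323,270) are on its red side, so I can descend there.

>>> {"api": "servo_tool", "payload": {"commands": [[[255, 4, 0, -0.2, 0, 0, 0], [255, 7, 0, -0.2, 0, 0, 0], [255, 9.2, 0, -0.2, 0, 0, 0], [255, 9.2, 0, -0.2, 0, 0, 0], [255, 9.2, 0, -0.2, 0, 0, 0], [255, 9.2, 0, -0.2, 0, 0, 0]]]}}

```text
time: 12.9
tool_pos: [442.0, 294.7, 102.1]
tcp_rot: [16.1, 89.8, 27.5]
ft_force: [-0.1, -1.0, -0.1]
finger_gap: -0.2
```

>>> {"api": "servo_tool", "payload": {"commands": [[[255, 0, 0, 0.8, 0, 0, 0], [255, 0, 0, 1.6, 0, 0, 0], [255, 0, 0, 2.4, 0, 0, 0], [255, 0, 0, 3.2, 0, 0, 0], [255, 0, 0, 4, 0, 0, 0], [255, 0, 0, 4.5, 0, 0, 0], [255, 0, 0, 4.5, 0, 0, 0]]]}}

```text
time: 13.6
tool_pos: [485.3, 303.3, 99.8]
tcp_rot: [-20.9, 90.0, -9.5]
ft_force: [-0.0, -1.0, 0.5]
finger_gap: 0.3
```

```bash
python3 - <<'E'
from h import *
plan([441,294,100],11.4)
snap('wrist','w8')
E
```

```text
t 13.6 tcp [485.3 303.3  99.8] jaw 11.39 j6 15.5 F [-0.  -1.   0.5] gap 0.3
row [-0.02, -0.04, -4.53, -0.01, 0.01, 0.0] rows>= 0.9060822558525905
```

View pics/w8.png

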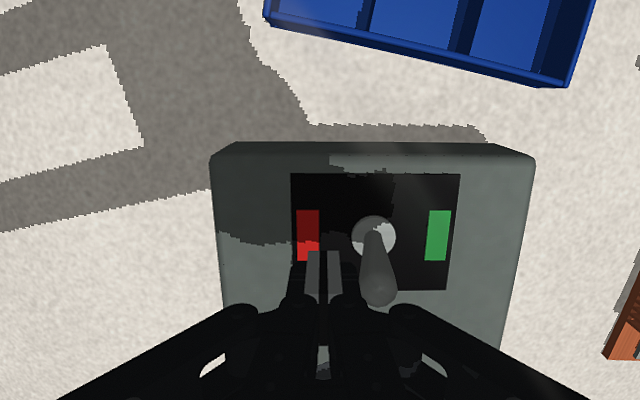

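The bat is now about upright at (378,270). A little farther should tip it.

>>> {"api": "servo_tool", "payload": {"commands": [[[255, 0, 0, 0.5, 0, 0, 0], [255, 0, 0, 1, 0, 0, 0], [255, 0, 0, 1.4, 0, 0, 0], [255, 0, 0, 1.4, 0, 0, 0], [255, 0, 0, 1.4, 0, 0, 0]]]}}

```text
time: 14.15
tool_pos: [498.4, 306.0, 99.9]
tcp_rot: [172.6, 90.0, -176.0]
ft_force: [0.7, -0.8, -0.6]
finger_gap: -0.1
```

```bash
python3 - <<'E'
from h import *
plan([441,294,100],11.4)
snap('wrist','w9')
E
```

```text
t 14.15 tcp [498.4 306.   99.9] jaw 11.4 j6 15.1 F [ 0.7 -0.8 -0.6] gap -0.1
row [-0.01, -0.04, -5.86, 0.0, -0.0, -0.0] rows>= 1.1726011767754232
```

View pics/w9.png

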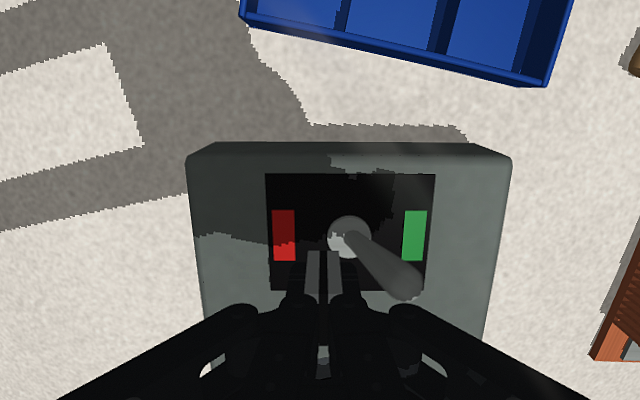

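The bat has tipped over to the green side, with its end at about (405,285) and clear of the fingers. I'll back away, rise and check.

>>> {"api": "servo_tool", "payload": {"commands": [[[255, 0, 0, -1.5, 0, 0, 0], [255, 0, 0, -3.5, 0, 0, 0], [255, -4, 0, -5, 0, 0, 0], [255, -8, 0, -5, 0, 0, 0], [255, -12, 0, -5, 0, 0, 0], [255, -15, 0, -5, 0, 0, 0], [255, -15, 0, -5, 0, 0, 0]]]}}

```text
time: 14.9
tool_pos: [451.5, 297.4, 256.2]
tcp_rot: [16.5, 89.4, 28.0]
ft_force: [0.3, 0.2, 1.0]
finger_gap: -0.3
```

>>> {"api": "servo_tool", "payload": {"commands": [[[255, 0, 3, -4, 0, 0, 0], [255, 0, 6, -8, 0, 0, 0], [255, 0, 6, -8, 0, 0, 0], [255, 0, 6, -8, 0, 0, 0], [255, 0, 6, -8, 0, 0, 0]]]}}

```text
time: 15.4
tool_pos: [359.3, 338.8, 249.5]
tcp_rot: [-100.4, 90.0, -89.0]
ft_force: [0.3, -0.4, 0.4]
finger_gap: 0.2
```

```bash
python3 - <<'E'
from h import *
plan([441,294,100],11.4)
snap('top','t9');snap('scene','s9')
a=cv2.imread('pics/t9.png')[130:225,150:420]; b=cv2.imread('pics/s9.png')[150:260,310:510]
cv2.imwrite('pics/end.png',np.vstack([cv2.resize(a,(720,253),interpolation=cv2.INTER_CUBIC),cv2.resize(b,(720,340))[:340]]))
p,W=cloud('s9');S=W.reshape(-1,3)
m=(np.hypot(S[:,0]-540,S[:,1]-161)<45)&(S[:,2]>115)&(S[:,2]<140); print(m.sum(),np.median(S[m],0))
m=(np.hypot(S[:,0]-515,S[:,1]-309)<45)&(S[:,2]>100)&(S[:,2]<140); print(m.sum(),np.median(S[m],0))
E
```

```text
t 15.4 tcp [359.3 338.8 249.5] jaw 11.41 j6 26.0 F [ 0.3 -0.4  0.4] gap 0.2
row [14.96, -5.99, 7.12, 0.01, -0.01, 0.03] rows>= 3.5233975863885627
229 [541.20964573 160.22233366 122.38500764]
35 [536.80423335 311.21793145 111.99219678]
```

View pics/end.png

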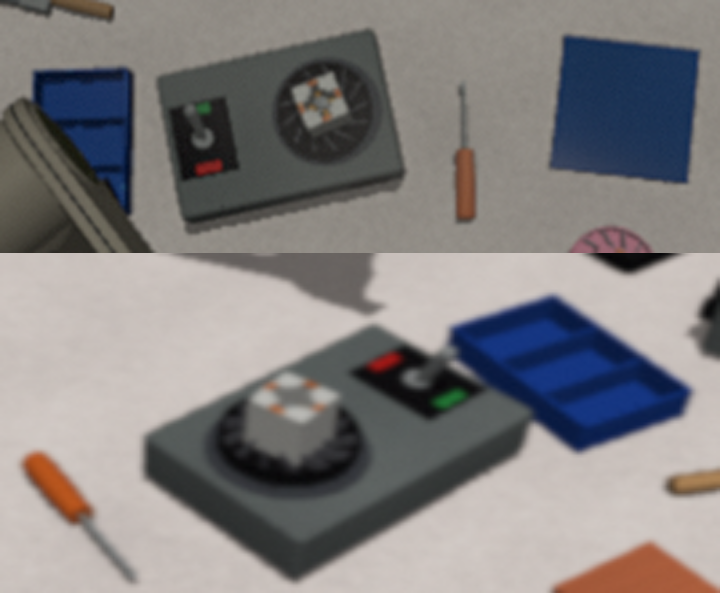

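The rotor is seated at about (320,105), the toggle leans to green at about (200,125), and the screwdriver, tray and mat look unmoved. Handing in.

```bash
python3 -c "
from bench import r
print(r.hand_in())"
```

```text
the job is handed in; nothing more can be done
None
```

The rotor is seated on the test stand's flange and the toggle is over on the green side. I handed the job in at about 15.5 s of the 58 s allowed.

- **Rotor:** I gripped it by the hub, turned it to the spindle's angle (about 21.7°) and slid it down. The slots went over the teeth with no measurable contact force. The force rose to about 9 N at the height expected for fully home, and then I let go.
- **Seating check:** before the toggle push, the hub top measured 122.4 mm with the deck at 60.4 mm, which is the expected 62 mm above the deck. After the push the scene camera again read 122.4 mm.
- **Toggle:** I pushed it over from the red side with shut fingers and backed away. The last pictures show the bat leaning to green, with the upper part of the bat on the green side of the pivot.
- **Bystanders:** the screwdriver and tray look unmoved in the last pictures. The fan shroud was outside my final crop; the arm never went near it, but I did not check it.

No check failed. The top and wrist cameras disagreed by about 2.5 mm on positions, within their calibration. I used the wrist camera for both the rotor and the spindle so that its error largely cancelled out.

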